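Set the two ratchet keel stands for the next model ship

ROBOT

A 7-joint arm with a two-finger parallel gripper is mounted at the origin on the work surface. World frame = base frame: x ahead of the robot, y to its left, z up, the work surface at z = 0. Lengths are in m, angles in degrees, forces in N, time in s.
With the tool pointing down it reaches from about 0.35 to 0.775 m from the base axis. Payload 3.1 kg.
Tool frame: the origin (TCP) lies on the centre line of the jaws, within the pads' length; the fingertips stand 17 mm ahead of it and the grasp point (between the pads) lies 2 mm behind it (robot.tip_reach is the distance from the TCP to the fingertips, in m); z points along the fingers, y is the direction in which the jaws open and shut (so a half turn about z gives the same grasp; the last joint's range is limited). The gripper opens to 85 mm and grips with 20 to 120 N. Pads are 22 mm wide; open, the fingers measure 114 mm over their backs; the gripper's body (76 mm by 85 mm) begins 54 mm behind the grasp point. The pads swing forward as they close: fully open they stand 13 mm farther back than shut.
Start: joints at [-68.107, 17.813, 0.802, 86.603, -0.252, 75.585, -1.558], TCP at [0.226, 0.501, 0.248] pointing down, gripper open.
Joint ranges: [-154.91, 154.91], [-16.99, 109.72], [-72.82, 74.43], [7.12, 147.25], [-82.49, 262.49], [11.32, 116.49], [-174.64, 174.64]. Speed limits (degrees/s): [159.86, 159.86, 180, 180, 180, 180, 180].

INTERFACE

Orientations are given as [roll, pitch, yaw] about the fixed x, y, z axes, in that order (R = Rz(yaw) Ry(pitch) Rx(roll)).
In Python, from station import robot, fingers, vision, workorder, recognise gives the robot as it stands. Calls block until the motion is done:
- robot.move_to(position, orientation): joint-space move of the TCP to a pose.
- robot.line_to(position, orientation=None, velocity=0.15, f_stop=None): straight line of the TCP; orientation=None keeps the orientation; velocity is the mean speed in m/s. With f_stop (N) it stops when the force on the tool has changed by that much, and returns True; else False.
- robot.move_j(angles): joint-space move.
- fingers.gripper_to(opening, force=None): opening from 0.0 (shut) to 1.0 (fully open); force is the grip in N (None keeps the last); returns when the fingers have stopped.
- robot.pause(seconds).
- robot.inverse_kinematics(position, orientation): joint angles nearest the present ones, or None.
- vision.grab_frame(name): name is "side" or "top" or "wrist"; returns the picture (420x560x3 uint8, red, green, blue); there is no depth.
- vision.calibration(name): a dict with "mtx" (3x3 intrinsics, pixels), "extrinsics" (4x4, takes a point from world to camera coordinates); the wrist camera has in their place "T_tool_cam" (4x4, takes a point from camera to tool coordinates, whose origin is the TCP and whose axes are the flange's). Camera axes: x right, y up, looking along -z (the intrinsics and any distortion apply to the point x, -y, -z); pixel columns grow to the right and rows downward; lengths in m; the calibration is good to about 2 mm. A picture is of the moment at which its call begins: read the wrist's pose just before it. calibration takes no time and is no camera call.
A pose or a line that the arm cannot do raises robot.PlanningError and nothing moves.
- workorder.close_job(): hands the job in, once; it reports no verdict.
Trained networks look in the newest picture that a camera, given by its name, has taken for a name from the list of things; names that differ only in an ending like _2 or _b are one class to them, and where a whole thing is asked for, a point or a joint stands for the part that bears it (a point fixed in the world has none). Each returns a list of dicts, best first, with "p" (0 to 1); they miss things now and then, are a little off and sometimes report something else, mostly with a low value. They report only what shows in the picture. A call takes as long as a camera call. They do not tell look-alikes from the thing itself.
- recognise(label, camera): "rect" ([centre column, centre row, width, height] in pixels, round what is visible of it).
Readings, each from a call of its own:
- robot.current_time_s(): time.
- robot.current_joint_positions(): joint angles.
- robot.current_dq(): joint speeds.
- robot.current_joint_torque(): joint torques, N m.
- robot.current_tool_pos(): TCP position.
- robot.current_eef_rot(): TCP orientation.
- robot.current_contact_force(): force on the tool from outside, world axes, zero at the start.
- robot.current_torque(): the same for the moment, N m.
- robot.current_finger_gap(): opening from 0.0 (shut) to 1.0 (fully open).
Only numpy, scipy, OpenCV 4.12 (cv2) and the standard library are available. Lean on these libraries where they do the work, as an engineer would, in place of code of your own. Each camera call takes 0.05 s, during which the arm holds its last target. There are 200 camera calls.

TASK

The next model ship sits bow-high on the two ratchet keel stands. Pull the head of the stand with the V-notched head up to its topmost notch, so that its pawl holds it there by itself, and press the thumb pad of the pawl on the stand with the flat square head, until that head has sunk all the way down.

Things in the scene. Friction and masses are not known exactly. Their poses are not given: they have to be found in the camera images.
- vee_rail (a joint): height (m) of the V-headed stand's rail: 0 is fully down; teeth every 10 mm, the pawl holds it at about 0, 10, 20, 30, 40, 50 and 60 mm (60 = topmost notch); upper stop at 70 mm. Starts at 0 to 30 mm. Pulled up with 5 to 15 N it clicks past the sprung pawl by itself; let go between notches it sinks to the lower one.
- vee_head (a point): centre of the wooden V-notched head, 24 mm thick along point x, 64 wide along y, 40 high (20 above and below this point), z up; it rises with its rail. V cut down to 2 mm above this point. Below it the bare 16 mm rail stands free for 25 mm or more. Stand fixed to the table, turned up to 0.35 rad: foot 100 x 110 mm, post 135 mm tall, pawl tail reaching 122 mm to -y.
- flat_rail (a joint): height (m) of the rail of the other ratchet stand, same build and notches, but with a plain flat-topped head 24 x 44 x 40 mm (its top 200 mm above the table at 0). 0 is fully down. Starts at a notch from 20 to 60 mm. With its pawl held open the rail sinks by its own weight within 1 s.
- flat_pad (a point): top centre of the steel thumb pad (34 x 34 x 8 mm) at the outer end of the flat-headed stand's pawl tail, 104 mm from its rail to the stand's -y side, 88 mm above the table. x lies along the pawl's pivot, y towards the rail, z up when not pressed. Pressed straight down 15 to 25 mm and held there it frees the rail (stop at about 27 mm); it resists with under 6 N and springs back.
There are look-alikes about, which are no part of the job. What is shaped like the part that bears flat_rail but blue is not meant. Leave any purple look-alike of the part that bears vee_rail alone.

How it is judged:
By the outcome, as a careful person would: the job done as asked, in the order asked, and still so for the second after the job is handed in, with the robot touching nothing.
It also fails if it takes over 45 s, if anything falls off the work surface, if the arm or the gripper's body presses on something with over 40 N, if the wrist force passes 120 N, or if a joint passes its speed limit or range.

## Working session

There is one attempt and no reset: what is moved stays moved. The work goes in short steps, each a Python script; the robot and the scene stay as the last script left them, time stands still between calls to the robot, and variables do not carry over. Pictures are saved under pics/ and viewed, about 8 in all and at most 12, crops included, and the job is handed in when it is done.

```bash
mkdir -p pics; ls; python3 - <<'E'
from station import robot, fingers, vision, workorder, recognise
import cv2,numpy as np
for n in ["side","top"]:
    im=vision.grab_frame(n); cv2.imwrite(f"pics/{n}0.png",im[:,:,::-1])
    c=vision.calibration(n); print(n,np.array(c["mtx"]).round(1).tolist(),np.array(c["extrinsics"]).round(3).tolist(),[k for k in c])
    for l in ["vee_rail","vee_head","flat_rail","flat_pad"]:
        print(l,[(round(d["p"],2),np.round(d["rect"]).tolist()) for d in recognise(l,n)])
print(robot.current_time_s(), vision.calibration("wrist"))
E
```

```text
pics
side [[460.3, 0.0, 274.2], [0.0, 460.3, 212.5], [0.0, 0.0, 1.0]] [[-0.759, 0.651, -0.01, 0.235], [-0.527, -0.606, 0.597, 0.169], [0.382, 0.458, 0.802, -1.358], [0.0, 0.0, 0.0, 1.0]] ['mtx', 'extrinsics']
vee_rail [(0.97, [430.0, 340.0, 45.0, 46.0]), (0.69, [275.0, 283.0, 39.0, 46.0])]
vee_head [(0.92, [272.0, 283.0, 38.0, 51.0]), (0.65, [433.0, 341.0, 46.0, 50.0])]
flat_rail [(0.8, [164.0, 134.0, 17.0, 52.0]), (0.67, [244.0, 102.0, 15.0, 46.0]), (0.59, [140.0, 170.0, 22.0, 40.0])]
flat_pad [(0.63, [129.0, 181.0, 23.0, 20.0]), (0.51, [151.0, 137.0, 30.0, 18.0]), (0.44, [225.0, 111.0, 36.0, 18.0])]
top [[403.8, 0.0, 288.6], [0.0, 403.8, 213.4], [0.0, 0.0, 1.0]] [[0.027, -1.0, 0.007, 0.08], [0.999, 0.028, 0.046, -0.404], [-0.046, 0.006, 0.999, -1.092], [0.0, 0.0, 0.0, 1.0]] ['mtx', 'extrinsics']
vee_rail [(0.62, [112.0, 224.0, 47.0, 26.0]), (0.56, [235.0, 168.0, 29.0, 18.0])]
vee_head [(0.92, [239.0, 167.0, 29.0, 25.0]), (0.67, [113.0, 220.0, 49.0, 21.0])]
flat_rail [(0.95, [415.0, 140.0, 30.0, 19.0]), (0.86, [445.0, 306.0, 36.0, 22.0]), (0.59, [466.0, 205.0, 28.0, 13.0])]
flat_pad [(0.86, [459.0, 288.0, 38.0, 18.0]), (0.77, [428.0, 151.0, 40.0, 13.0]), (0.58, [487.0, 201.0, 19.0, 12.0])]
0.5 {'mtx': array([[366.21782297,   0.        , 276.58651261],
       [  0.        , 366.21782297, 210.78660712],
       [  0.        ,   0.        ,   1.        ]]), 'T_tool_cam': array([[-2.21681274e-05,  9.64852745e-01,  2.62791133e-01,
         6.61270811e-02],
       [ 9.99999980e-01, -3.08480177e-05,  1.97616719e-04,
        -1.09872374e-03],
       [ 1.98777619e-04,  2.62791132e-01, -9.64852725e-01,
        -1.25705640e-01],
       [ 0.00000000e+00,  0.00000000e+00,  0.00000000e+00,
         1.00000000e+00]])}
```

View pics/side0.png

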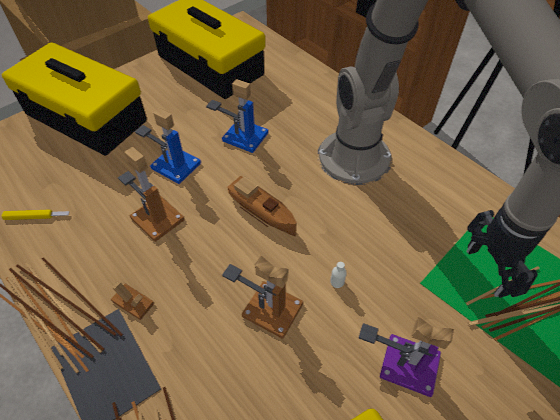

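View pics/top0.png

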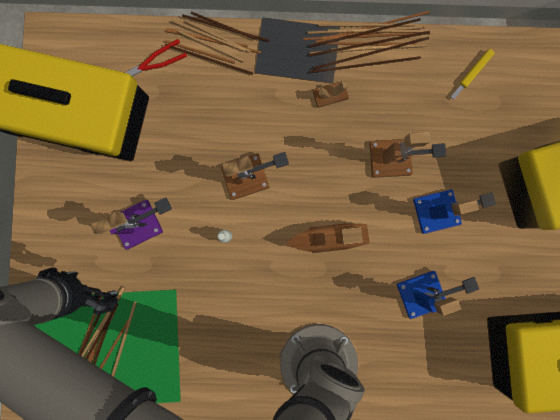

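The side view shows a brown V-headed stand with its head at about (270,268), and a brown flat-headed stand with its head at (136,158) and pad at (127,180). The blue flat stands at (165,120) and (243,90) and the purple V stand at (432,333) are look-alikes. In the top view the V head is at (240,168), and the flat stand has its head at (415,140) and pad at (437,151). I'll enlarge both brown stands.

```bash
python3 - <<'E'
import cv2,numpy as np
s=cv2.imread("pics/side0.png");t=cv2.imread("pics/top0.png")
def c(im,x,y,w=100,h=75): 
    o=cv2.resize(im[y:y+h,x:x+w],(400,300),interpolation=cv2.INTER_CUBIC)
    for i in range(0,100,20): cv2.putText(o,str(x+i),(i*4,10),0,.35,(0,255,255),1);cv2.line(o,(i*4,12),(i*4,18),(0,255,255),1)
    for i in range(0,75,15): cv2.putText(o,str(y+i),(0,i*4+4),0,.35,(0,255,255),1);cv2.line(o,(24,i*4),(30,i*4),(0,255,255),1)
    return o
cv2.imwrite("pics/crops.png",np.vstack([np.hstack([c(s,215,255,100,75),c(s,95,140,100,75+25)[:300]]),np.hstack([c(t,200,135),c(t,355,120)])]))
E
```

```text
(no output)
```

View pics/crops.png

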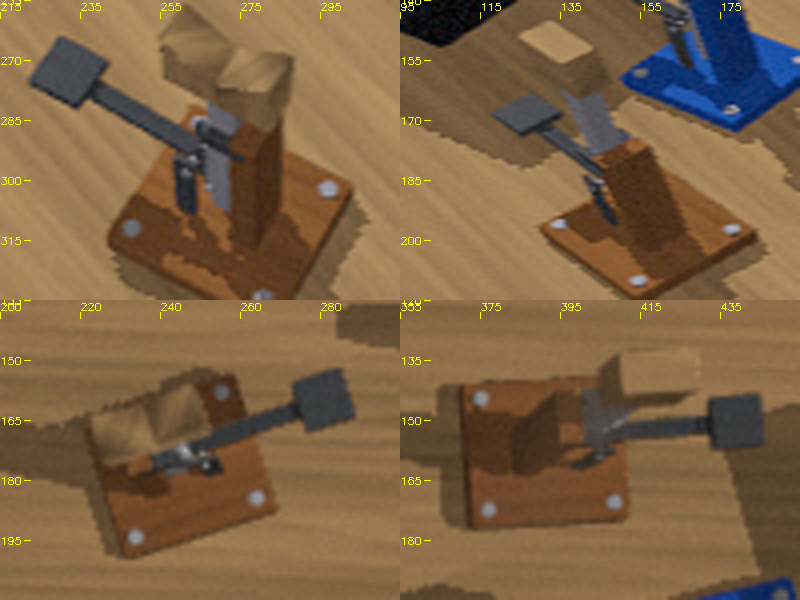

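```bash
cat > h.py <<'E'
from station import robot, fingers, vision, workorder, recognise
import cv2,numpy as np
from scipy.optimize import least_squares
def proj(n,P):
    c=vision.calibration(n);P=np.atleast_2d(P);q=P@np.array(c["extrinsics"])[:3,:3].T+np.array(c["extrinsics"])[:3,3]
    K=np.array(c["mtx"]);q=q*[1,-1,-1];u=q@K.T;return u[:,:2]/u[:,2:]
def tri(s,t):
    r=least_squares(lambda P:np.r_[proj("side",P)[0]-s,proj("top",P)[0]-t],[.5,0,.1]);return r.x,r.fun
def ray(n,px,z):
    return least_squares(lambda P:proj(n,[P[0],P[1],z])[0]-px,[.5,0]).x
E
python3 - <<'E'
from h import *
np.set_printoptions(precision=4,suppress=True)
print("vpad",*tri((232,273),(280.75,160)))
print("vhead",*tri((273,272),(237.5,168)))
print("fpad",*tri((126.8,177.7),(438.75,150)))
print("fhead",*tri((134,153.7),(416+1,138)))
sc=lambda pts,x0,y0:[ray("top",(x0+a/4,y0+b/4),.012) for a,b in pts]
V=sc([(222,92),(256,197),(136,237)],200,135); F=sc([(81,98),(88,209),(214,201)],355,120)
for S in (V,F):
    for i in (0,1):
        d=S[i+1]-S[i]; print(S[i],S[i+1],np.linalg.norm(d),np.degrees(np.arctan2(d[1],d[0])))
    print("ctr",(S[0]+S[2])/2)
print([ray(n,p,.088) for n,p in (("side",(232,273)),("top",(280.75,160)),("side",(126.8,177.7)),("top",(438.75,150)))])
E
```

```text
vpad [0.5342 0.1159 0.078 ] [-0.311  -0.0244 -0.2418  0.2608]
vhead [0.4957 0.2148 0.171 ] [-0.376  -0.014  -0.3008  0.3123]
fpad [ 0.571  -0.29    0.0807] [-0.4801 -0.0979 -0.3036  0.368 ]
fhead [ 0.5615 -0.1807  0.2489] [ 0.6082  0.1216  0.3796 -0.4584]
[0.5502 0.1856] [0.4788 0.1602] 0.07581775282722292 -160.41522186116552
[0.4788 0.1602] [0.4491 0.2409] 0.08606326061420634 110.15279411072133
ctr [0.4997 0.2133]
[ 0.597  -0.1417] [ 0.5205 -0.1479] 0.07674005023236723 -175.41221097032386
[ 0.5205 -0.1479] [ 0.5285 -0.2342] 0.08666936175447615 -84.71854957596013
ctr [ 0.5628 -0.188 ]
[array([0.5364, 0.1213]), array([0.5331, 0.1151]), array([ 0.572 , -0.2819]), array([ 0.5704, -0.288 ])]
```

The stand parts I measured agree with the given geometry:

| Stand | Rail (x, y) | Yaw | Height |
|---|---|---|---|
| V-headed | (0.498, 0.215) | about 20° | about 0 |
| Flat-headed | (0.562, -0.182) | about 5° | about 57 to 60 mm |

The pads come out about 8 mm low against their known 88 mm, which is a bias I'll allow for. Next I move over the V stand and check it with the wrist camera.

```bash
python3 - <<'E'
from h import *
np.set_printoptions(precision=4,suppress=True)
p=np.array(robot.current_tool_pos());print(p,robot.current_eef_rot())
robot.line_to([p[0],p[1],.36])
for yaw in (110,-70):
    print(yaw,robot.inverse_kinematics([.498,.215,.36],[180,0,yaw]),robot.inverse_kinematics([.498,.215,.18],[180,0,yaw]),robot.inverse_kinematics([.498,.215,.25],[180,0,yaw]))
yaw=-70 if robot.inverse_kinematics([.498,.215,.36],[180,0,-70]) is not None else 110
robot.move_to([.498,.215,.34],[180,0,yaw])
print(yaw,robot.current_tool_pos(),robot.current_eef_rot(),robot.current_contact_force(),robot.current_time_s())
im=vision.grab_frame("wrist");cv2.imwrite("pics/w1.png",im[:,:,::-1])
print(recognise("vee_head","wrist"))
E
```

```text
[0.2262 0.5014 0.2483] [-179.998     0.0016  155.7209]
110 [-41.2531  15.532   21.765   75.2369  -5.6984  90.2887  -0.241 ] [-41.8091  20.3033  21.8241  94.6322  -8.0787  66.6211   1.9998] [-41.5944  17.3308  21.474   88.2647  -6.4636  75.6304   0.5986]
-70 [ 14.9147  25.1105 -61.7293  72.9899  22.0082  94.1685 157.3044] [ 17.0371  32.339  -61.6465  92.386   29.4548  73.2021 150.3348] [ 16.9544  28.2081 -61.6437  86.0262  24.935   80.6253 154.109 ]
-70 [0.4976 0.2155 0.3399] [179.9836   0.0063 -69.9515] [0.5615 0.4634 0.7157] 3.7417
[{'rect': [276.4, 200.6, 32.9, 84.6], 'p': 0.78}]
```

View pics/w1.png

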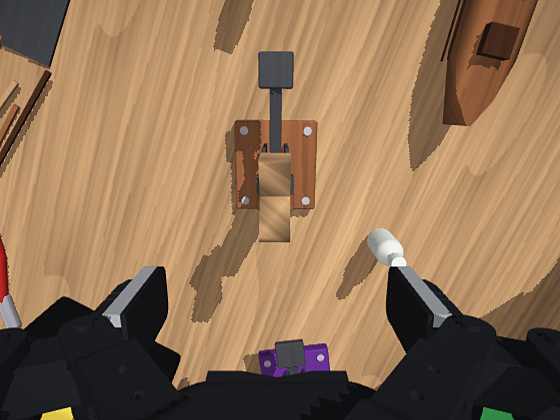

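The wrist view shows the brown V stand well centred: the head runs from row 152 to row 241 at column 275, the V bottom is at (275,195), and the pad is at (276,70). The purple stand is off at the bottom edge. I'll solve for the head pose from its two top ends, then grasp.

```bash
cat >> h.py <<'E'
from scipy.spatial.transform import Rotation as R
def wproj(P,pos,rpy):
    c=vision.calibration("wrist");T=np.array(c["T_tool_cam"]);Rt=R.from_euler("xyz",rpy,degrees=True).as_matrix()
    q=(np.atleast_2d(P)-pos)@Rt; q=(q-T[:3,3])@T[:3,:3]; u=(q*[1,-1,-1])@np.array(c["mtx"]).T
    return u[:,:2]/u[:,2:]
def stand(off,rail,yaw):
    a=np.radians(yaw);off=np.atleast_2d(off)
    return np.c_[rail[0]+off[:,0]*np.cos(a)-off[:,1]*np.sin(a),rail[1]+off[:,0]*np.sin(a)+off[:,1]*np.cos(a),off[:,2]]
E
python3 - <<'E'
from h import *
np.set_printoptions(precision=4,suppress=True)
pos,rpy=robot.current_tool_pos(),robot.current_eef_rot()
# unknown rail x,y,yaw,h ; head top ends, pad centre, pad row extents
obs=np.array([[275.5,152.5],[275,241],[275,195],[276,52],[276,87.5]])
def f(v):
    h=v[3]
    return (wproj(stand([[0,-.032,.2+h],[0,.032,.2+h],[0,0,.182+h],[0,-.121,.088],[0,-.087,.088]],v[:2],v[2]),pos,rpy)-obs).ravel()
r=least_squares(f,[.498,.215,20,0.01],x_scale=[.01,.01,1,.01]);print(r.x,r.fun)
E
```

```text
[ 0.4993  0.2125 19.8025 -0.0014] [-0.2279  4.1323 -0.0274 -1.1053  0.2238 -0.6837  0.1049 -2.579  -0.0411
 -0.56  ]
```

```bash
python3 - <<'E'
from h import *
np.set_printoptions(precision=4,suppress=True)
o=[180,0,-70.2]
robot.line_to([.4990,.2135,.21],o)
print("stop?",robot.line_to([.4990,.2135,.178],velocity=.06,f_stop=8))
fingers.gripper_to(0.0,20); print(robot.current_finger_gap(),robot.current_contact_force())
fingers.gripper_to(0.0,60); print(robot.current_finger_gap(),robot.current_contact_force())
z0=robot.current_tool_pos()[2]
hit=False
for dz in (.02,.04,.06,.066,.072):
    hit=robot.line_to([.4990,.2135,z0+dz],velocity=.04,f_stop=30)
    print(dz,hit,robot.current_tool_pos()[2]-z0,robot.current_contact_force(),robot.current_finger_gap())
    if hit: break
print(robot.current_time_s())
E
```

```text
stop? False
0.27590335494918583 [ 2.492   1.5143 -0.4894]
0.27049824196838934 [4.4442 2.0489 1.5127]
0.02 False 0.019859957202226747 [ 4.9646  4.0574 -2.3595] 0.26498331832066735
0.04 False 0.039858089597062246 [ 5.6089  2.4786 -1.6331] 0.2697894905808214
0.06 False 0.05985392613007645 [ 4.7026  2.4856 -1.1925] 0.2654259777957039
0.066 False 0.06554929277793417 [ 5.9423  3.8309 -3.4202] 0.26969360862059916
0.072 False 0.0701029172576064 [ 7.1235  4.5103 -9.0597] 0.26654398943317736
8.9083
```

The lift stalled at 70 mm with the force rising, so that is the upper stop and the rail did start at 0. I'll lower it into the 60 mm notch, check that the pawl holds, and release.

```bash
python3 - <<'E'
from h import *
np.set_printoptions(precision=4,suppress=True)
z0=.178
robot.line_to([.4990,.2135,z0+.063],velocity=.04); print(robot.current_contact_force())
robot.line_to([.4990,.2135,z0+.058],velocity=.03,f_stop=8); print(robot.current_tool_pos()[2]-z0,robot.current_contact_force())
fingers.gripper_to(1.0,20)
robot.line_to([.4990,.2135,.36],velocity=.2)
pos,rpy=robot.current_tool_pos(),robot.current_eef_rot()
im=vision.grab_frame("wrist");cv2.imwrite("pics/w2.png",im[:,:,::-1])
im=vision.grab_frame("side");cv2.imwrite("pics/side1.png",im[:,:,::-1])
cv2.imwrite("pics/c2.png",cv2.resize(np.hstack([cv2.imread("pics/w2.png")[0:280,160:400],im[180:390:,180:360,::-1].repeat(1,0)[:210,:].copy() if 0 else cv2.resize(im[190:400,180:360,::-1],(240,280))]),None,fx=1.6,fy=1.6))
for h in (.05,.06): print(h,wproj(stand([[0,-.032,.2+h],[0,.032,.2+h]],[.4993,.2125],19.8),pos,rpy).ravel(), proj("side",stand([[0,-.032,.2+h],[0,.032,.2+h]],[.4993,.2125],19.8)).ravel())
print(robot.current_time_s())
E
```

```text
[ 6.3154  2.7224 -4.989 ]
0.060090948534611194 [-0.2187  0.7922  4.5828]
0.05 [275.5417 166.6646 275.7263 259.3423] [255.3647 244.6552 284.7467 258.7937]
0.06 [275.4343 169.0078 275.6336 265.2147] [255.1406 241.7968 284.7945 256.0038]
11.0
```

View pics/c2.png

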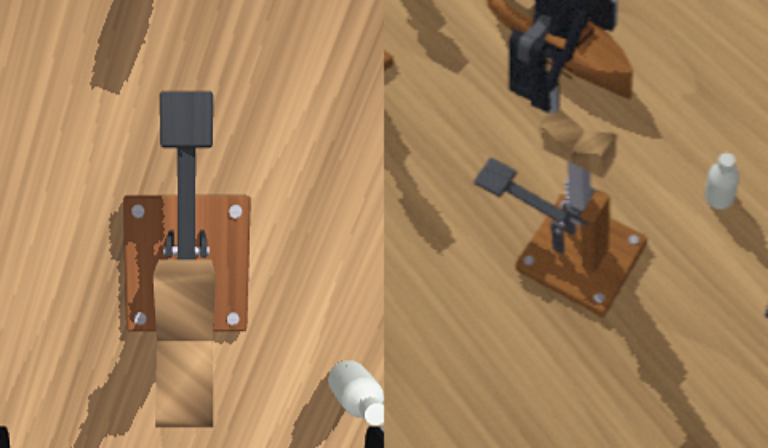

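The head is held at 60 mm: the rail took an 8 N push-down at 60.1 mm, and the wrist row of about 266 matches the prediction for 60 mm. Next is the flat stand's pad.

```bash
python3 - <<'E'
from h import *
np.set_printoptions(precision=4,suppress=True)
robot.line_to([.4990,.2135,.41],velocity=.2)
fingers.gripper_to(0.0,20)
for yaw in (-85,95): print(yaw,robot.inverse_kinematics([.571,-.287,.40],[180,0,yaw]),robot.inverse_kinematics([.571,-.287,.085],[180,0,yaw]))
robot.move_to([.571,-.287,.40],[180,0,-85])
robot.line_to([.571,-.287,.32])
pos,rpy=robot.current_tool_pos(),robot.current_eef_rot()
im=vision.grab_frame("wrist");cv2.imwrite("pics/w3.png",im[:,:,::-1])
print(pos,rpy,recognise("flat_pad","wrist"),wproj([[.571,-.287,.088]],pos,rpy),robot.current_time_s())
E
```

```text
-85 [  -2.193    37.6266   64.3484   50.9821  -35.1456  107.0543 -130.089 ] [ -11.0394   50.5777   64.2556   85.3739  -46.5119   73.5472 -116.6266]
95 [  4.9317  32.3473  43.031   50.5895 -22.0588 103.5428  42.7726] [ -1.3692  41.2571  43.0356  84.9908 -29.6384  65.5107  51.9665]
[ 0.5712 -0.2872  0.3208] [-179.9608   -0.0534  -84.9836] [{'rect': [424.1, 96.9, 35.9, 122.3], 'p': 0.74}, {'rect': [276.5, 205.3, 32.7, 89.3], 'p': 0.68}] [[276.7401 182.242 ]] 17.1
```

View pics/w3.png

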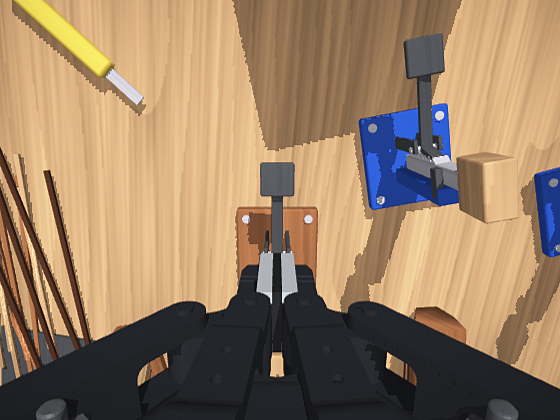

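The brown stand's pad shows at (277,179), against a prediction of (277,182), so it sits about 2.5 mm further to -y. The blue stand is clear, up and to the right. Pressing now.

```bash
python3 - <<'E'
from h import *
np.set_printoptions(precision=4,suppress=True)
x,y=.5711,-.2893
robot.line_to([x,y,.125],[180,0,-85],velocity=.15)
f0=np.array(robot.current_contact_force())
for d in (-.004,.004,.012,.020,.0215):
    hit=robot.line_to([x,y,.088+robot.tip_reach-d],velocity=.05,f_stop=18)
    print(d,hit,robot.current_tool_pos(),np.array(robot.current_contact_force())-f0)
    if hit: break
robot.pause(1.6)
im=vision.grab_frame("side");cv2.imwrite("pics/side2.png",im[:,:,::-1])
cv2.imwrite("pics/c3.png",cv2.resize(im[100:250,60:260,::-1],None,fx=3.5,fy=3.5))
print(robot.current_time_s(),[(h,proj("side",stand([[0,0,.2+h]],[.5625,-.184],5)).ravel()) for h in (0,.01,.06)])
E
```

```text
-0.004 False [ 0.5709 -0.2891  0.1085] [ 0.2116  0.3306 -0.4072]
0.004 False [ 0.5711 -0.2896  0.101 ] [-0.4662 -0.1179  0.2841]
0.012 False [ 0.5708 -0.2892  0.0925] [-0.8176  0.6834  0.8422]
0.02 False [ 0.5711 -0.2893  0.0847] [-0.8668  0.4736  1.9738]
0.0215 False [ 0.5711 -0.2893  0.0835] [ 0.3135 -1.2567  1.8139]
21.8417 [(0, array([138.8366, 168.0143])), (0.01, array([137.769 , 165.0824])), (0.06, array([132.1787, 149.7302]))]
```

View pics/c3.png

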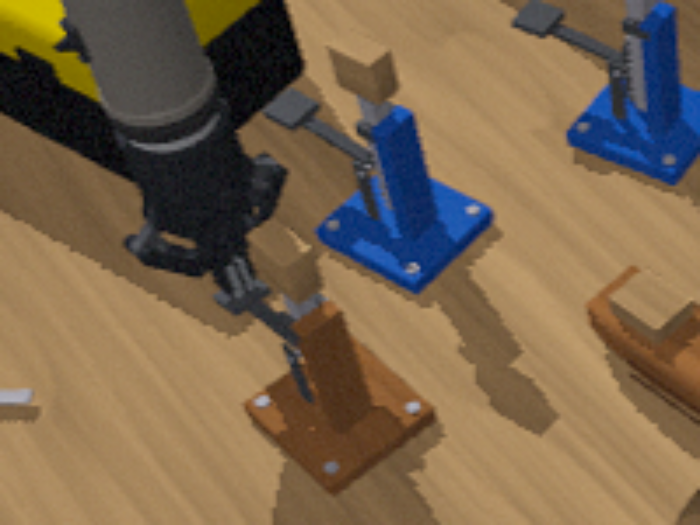

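The head has sunk. Its top is at about (141,171), and the prediction for 0 with the earlier offset is (140.6,172). I'll release straight up and check both heads.

```bash
python3 - <<'E'
from h import *
robot.line_to([.5711,-.2893,.125],velocity=.1)
robot.line_to([.5711,-.2893,.40],velocity=.2)
robot.pause(.3)
im=vision.grab_frame("side");cv2.imwrite("pics/side3.png",im[:,:,::-1])
a=cv2.resize(im[125:245,70:200,::-1],(390,360));b=cv2.resize(im[215:335,200:330,::-1],(390,360))
cv2.imwrite("pics/c4.png",np.hstack([a,b]));print(robot.current_time_s(),robot.current_contact_force())
E
```

```text
24.2833 [ 0.96064675 -0.24782932 -0.25132115]
```

View pics/c4.png

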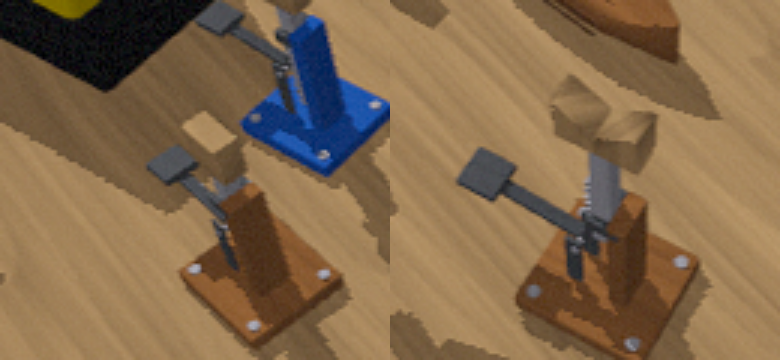

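The V head is clearly still up. I want the flat head's height in numbers, to tell 0 from 10 mm.

```bash
python3 - <<'E'
from h import *
s=[cv2.cvtColor(cv2.imread(f"pics/side{i}.png"),cv2.COLOR_BGR2GRAY) for i in (0,2,3)]
def m(a,tpl,b,win):
    x,y,w,h=tpl;X,Y,W,H=win;k=4
    t=cv2.resize(a[y:y+h,x:x+w],None,fx=k,fy=k,interpolation=cv2.INTER_CUBIC);i=cv2.resize(b[Y:Y+H,X:X+W],None,fx=k,fy=k,interpolation=cv2.INTER_CUBIC)
    _,v,_,l=cv2.minMaxLoc(cv2.matchTemplate(i,t,cv2.TM_CCOEFF_NORMED));return v,l[0]/k+X-x,l[1]/k+Y-y
print("3 vs 2 head",m(s[2],(136,163,14,20),s[1],(125,150,40,45)))
print("0 -> 3 head",m(s[0],(124,147,22,16),s[2],(115,140,45,50)))
rail,yaw=[.5625,-.184],5
for P in ([0,-.104,.088],): print("pad pred",proj("side",stand([P],[.5625-.0005,-.1852],yaw)))
# corners of head top at h=0/.01, post top corner, gap; overlay
im=cv2.imread("pics/side3.png")[130:220,95:195];big=cv2.resize(im,None,fx=7,fy=6.6,interpolation=cv2.INTER_CUBIC)
r=[.562,-.1855]
for h,c in ((0,(0,255,0)),(.01,(0,0,255))):
    q=proj("side",stand([[sx*.012,sy*.022,.2+h] for sx,sy in((1,1),(1,-1),(-1,-1),(-1,1))],r,yaw));cv2.polylines(big,[((q-[95,130]+.5)*[7,6.6]).astype(int)],True,c,1)
    q=proj("side",stand([[sx*.012,sy*.022,.16+h] for sx,sy in((1,1),(1,-1),(-1,-1),(-1,1))],r,yaw));cv2.polylines(big,[((q-[95,130]+.5)*[7,6.6]).astype(int)],True,c,1)
q=proj("side",stand([[sx*.017,-.104+sy*.017,.088] for sx,sy in((1,1),(1,-1),(-1,-1),(-1,1))],r,yaw));cv2.polylines(big,[((q-[95,130]+.5)*[7,6.6]).astype(int)],True,(255,255,0),1)
q=proj("side",stand([[sx*.05,sy*.055,.012] for sx,sy in((1,1),(1,-1),(-1,-1),(-1,1))],r,yaw));cv2.polylines(big,[((q-[95,130]+.5)*[7,6.6]).astype(int)],True,(255,255,0),1)
cv2.imwrite("pics/ov.png",big)
E
```

```text
3 vs 2 head (0.7395613193511963, 0.5, 0.0)
0 -> 3 head (0.9597752094268799, 5.25, 15.0)
pad pred [[125.788175   176.01745613]]
```

View pics/ov.png

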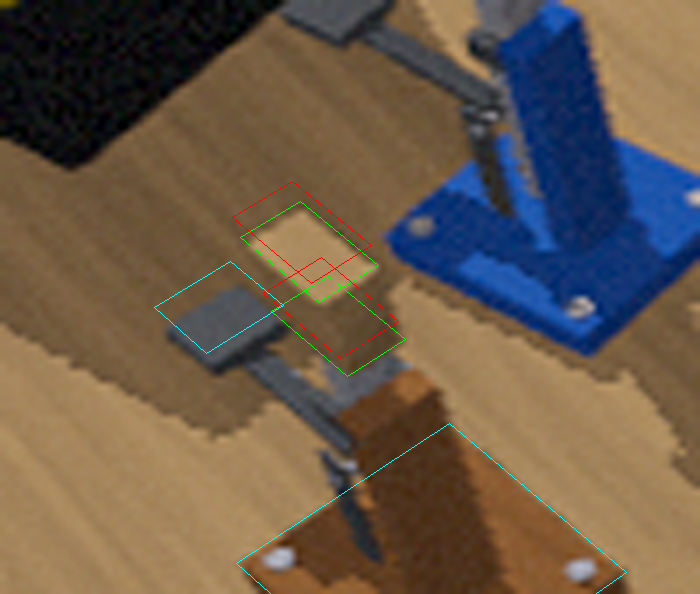

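The head moved about 49 mm, and the overlay fits 0 (green). But the pad in the same overlay is about 2 px off, so a 60 to 10 mm move isn't fully excluded. A gentle touch on the head's top settles it: 0.200 m means fully down, 0.210 m means one notch up.

```bash
python3 - <<'E'
from h import *
x,y=.562,-.1855
robot.line_to([x,y,.40],velocity=.2)
robot.line_to([x,y,.2+robot.tip_reach+.02],velocity=.15); robot.pause(.2)
hit=robot.line_to([x,y,.2+robot.tip_reach-.006],velocity=.02,f_stop=4)
print(hit,robot.current_tool_pos(),"tip z",robot.current_tool_pos()[2]-robot.tip_reach,robot.current_contact_force(),robot.current_time_s())
robot.line_to([x,y,.36],velocity=.2);print(robot.current_time_s())
E
```

```text
True [ 0.56195668 -0.18540374  0.21722184] tip z 0.20022184495504364 [-0.91677822  0.01383667  4.49644672] 27.325
28.1917
```

The head's top is at 0.200 m, so it is fully down. The arm is clear of everything, so I'm handing in.

```bash
python3 - <<'E'
from h import *
workorder.close_job(); print(robot.current_time_s())
E
```

```text
the job is handed in; nothing more can be done
the job is handed in; nothing more can be done
```

Both stands are set as asked, in that order, and the job was handed in at about 28 s; no verdict is reported. The blue and purple look-alikes were not touched.

- **V-headed stand:** I gripped the head and pulled it up to the 70 mm stop, then let it settle into the topmost notch. The pawl held at 60.1 mm against a light (8 N) push-down. The wrist picture after release matched 60 mm, and the last side picture still showed the head up.
- **Flat-headed stand:** I pressed the brown stand's pad about 21 mm and held it for 1.6 s, then let go. The head sank about 50 mm. The picture alone did not fully rule out 10 mm, because the pad in the same overlay was about 2 px off. A gentle 4 N touch on the head found its top at 0.2002 m, against 0.200 m for fully down.

The first camera heights read about 8 to 10 mm low, so the final heights rest on contact checks. The arm was clear of everything at hand-in.

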